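# Load the sleeve comb into the extraction cartridge

### The job

Take the six-tip comb out of its stand and lower it into the white well cartridge on the metal bed so that each tip enters its own well and the comb sits fully home, feeling for the wells with a light touch and never forcing the tips. Then slide the keeper all the way in over the end of the comb, let go, and leave the other things on the bench alone.

Things in the scene. Friction and masses are not known exactly. Their poses are not given: they have to be found in the camera images.
- comb_grip (a point): Where to hold the comb, a rigid grey plastic part, 70 to 120 g (all sizes here in mm): upright fin 12 thick (x) by 44 long (y) by 44 high on a flange 24 (x) by 110 (y) by 6 thick, six tips below. The point is on the fin's centre line, 24 above the flange's top, 20 below the fin's top. z up; same both ways round. It starts in the stand, tips hanging, flange on the rails.
- comb_tips (a point): Middle of the row of the comb's six round tips, level with their ends, 54 mm below comb_grip. Tips: 9 mm in diameter, 24 long below the flange, 18 apart along the comb's y (at -45, -27, -9, 9, 27, 45), the last 1 mm tapered to 8. Touch the cartridge with them slowly (about 10 mm/s) and lightly (a few N): over 45 N, shocks included, they break.
- stand: Fixed white parking stand of the comb on the work surface, 70 (x) by 150 (y) by 44 mm high; origin at the centre of its underside. Two rails along y, tops at 38 (comb_grip then at 68), carry the flange; the tips hang in the 16 wide gap between them; end walls 44 high. The comb may lie up to 5 off-centre along y. Lift it straight up by 50 or more to clear it.
- bed: Fixed aluminium bed on the work surface, 90 (x) by 210 (y, -78 to +132) by 10 mm thick; origin on its underside below the middle of the cartridge's nominal place. On it is the white cartridge, 40 (x) by 136 (y), flat top 46 above the origin. With the tips in the wells and the flange on the cartridge's top, comb_grip is 76 above the origin. The row runs along y.
- row_nominal (a point): Nominal middle of the row of six wells, 46 mm above the bed's origin. Wells 13.5 (x) by 11 (y), 30 deep, 18 apart along y, solid ends. The TRUE middle is anywhere within 10 mm of this point along the bed's y (new every time, firmly held, not told by any pose; centred across x): feel for the wells by touching lightly and moving along y till all the tips drop in.
- keeper_grip (a point): Point in the keeper's upright grip, 14 (x) by 20 (y) by 36 mm high: 13 below its top, 23 above the plate it stands on, 83.5 above the bed's origin, at the bed's x = 0. The keeper, a steel plate 40 by 56 by 6 on a grey block at the bed's +y end, slides along the bed's -y with about 2 N of friction, passing 2.5 above the flange of a seated comb.
- keeper (a joint): Travel of the keeper in m: 0 to 0.004 at the start (open), growing as it slides along the bed's -y; 0.040 is fully in, over the comb's end, at a stop. At 0 the grip stands 100 mm to the +y side of the bed's origin, at 0.040 60 mm. It stays where it is left.
- tube_rack: Bystander: orange rack 56 by 126 with capped tubes, 96 mm high; origin at the centre of its underside.
- reagent: Bystander: white reagent bottle, 60 in diameter, 115 mm high; origin at the centre of its underside.
- jar: Bystander: closed specimen jar, 64 in diameter, 70 mm high; origin at the centre of its underside.
Mind the look-alikes: they are no part of the job. What is shaped like the stand but turquoise is not meant.

How it is judged:
On the way, in this order (a step that is already met when the one before it is completed fails the run):
1. the comb is lifted clear of its stand (z of comb_grip in the frame of stand above 0.1 m), for 0.1 s.
2. all six tips are in their wells and the comb is fully home, with the keeper still open (z of comb_grip in the frame of bed below 0.078 m and horizontal distance between comb_grip and bed below 0.014 m and angle between the y axis of comb_grip and the y axis of bed, either way round below 0.06 rad and angle between comb_grip's own z axis and vertical below 0.03 rad and value of joint keeper below 0.012 m), for 0.2 s.
At the end, for the whole second after the job is handed in: The comb stands in the cartridge with all six tips in their wells, its flange within 2 mm of the cartridge's top, upright within 0.03 rad, in line with the bed within 0.06 rad and within 14 mm of its origin; the keeper is slid in by at least 35 of its 40 mm, and all is at rest and let go (z of comb_grip in the frame of bed below 0.078 m and horizontal distance between comb_grip and bed below 0.014 m and angle between the y axis of comb_grip and the y axis of bed, either way round below 0.06 rad and angle between comb_grip's own z axis and vertical below 0.03 rad and value of joint keeper above 0.035 m and velocity of joint keeper below 0.01 m/s); the robot touches nothing.
It fails at once if the comb is pressed against the cartridge, bed or keeper with more than 45 N (contact force between comb and bed above 45 N).
It fails at once if a bystander is moved by more than 20 mm (distance of any of tube_rack, reagent, jar from where it was at the start of the episode above 0.02 m).
It also fails if it takes over 70 s, if anything falls off the work surface, if the arm or the gripper's body presses on something with over 40 N, if the wrist force passes 120 N, or if a joint passes its speed limit or range.

### The arm

A 7-joint arm with a two-finger parallel gripper is mounted at the origin on the work surface. World frame = base frame: x ahead of the robot, y to its left, z up, the work surface at z = 0. Lengths are in m, angles in rad, forces in N, time in s.
With the tool pointing down it reaches from about 0.4 to 0.85 m from the base axis. Payload 4.5 kg.
Tool frame: the origin (TCP) lies midway between the tips of the shut fingers; the grasp point (between the pads) lies 19 mm behind it (env.tcp_to_grasp is the distance from the TCP to the grasp point, in m); x points along the fingers, y is the direction in which the jaws open and shut, and the axes are right-handed (so a half turn about x gives the same grasp; the last joint's range is limited). The gripper opens to 88 mm and grips with 3 to 60 N. Pads are 18 mm wide; open, the fingers measure 123 mm over their backs; the gripper's body (75 mm by 187 mm) begins 45 mm behind the grasp point.
Start: joints at [-1.172, 0.689, -0.195, 1.565, 0.157, 0.902, -0.215], TCP at [0.223, 0.584, 0.239] pointing down, gripper open.
Joint ranges: [-3.01, 3.01], [-0.46, 2.08], [-1.47, 1.51], [0.13, 2.56], [-1, 4.14], [0.04, 2.09], [-2.66, 2.66]. Speed limits (rad/s): [2.57, 2.57, 3.14, 3.14, 3.14, 3.14, 3.14].

### API

Orientations are given as [roll, pitch, yaw] about the fixed x, y, z axes, in that order (R = Rz(yaw) Ry(pitch) Rx(roll)).
In Python, from rig import env, imaging, job gives the robot as it stands. The module is installed in compiled form; this text tells all that it offers.
- The arm moves only by the tool apply_moves, never from a script. Its argument "rows" is a list of rows, each an object with "dp": the shift along the world's x, y, z in mm, a list of three; "twist": the turn about the world's z in degrees. In form: [{"dp": [x, y, z], "twist": twist}, ...]. A call has 1 to 20 rows; each row is the pose to reach, as a shift and turn from the pose commanded when the call began; what a row does not reach only later rows make up. A row lasts 1/10 s, in which the tool goes at most 50 mm and 8.59 degrees, less where a joint would pass 70% of its speed; a pose out of reach is approached as far as the arm can. A call with a gripper value outside its range is refused whole. "claw" is the finger opening in mm, from 0 to 88.1, set as the call begins (left out, the last holds). The fingers move at their own pace and stop on an object; "grip_force" is the grip in N (left out, the last holds). Time passes only in rows, so rows that repeat a pose let the fingers close. It gives the time, the measured TCP pose, the force and the opening at its end, in the units of the state.
- env.sense(): the state, without advancing time (a new reading comes with each control period).
- imaging.get_image(name): name is "scene" or "top" or "wrist"; returns the picture (420x560x3 uint8, red, green, blue); there is no depth.
- imaging.get_calibration(name): a dict with "mtx" (3x3 intrinsics, pixels), "T" (4x4, takes a point from camera to world coordinates); the wrist camera has in their place "hand_eye" (4x4, takes a point from camera to tool coordinates, whose origin is the TCP and whose axes are the tool frame's). Camera axes: x right, y down, z forward; pixel columns grow to the right and rows downward; lengths in m; the calibration is good to about 2 mm. The wrist camera is an equidistant fisheye: a pixel r from the principal point sees the ray r / f radians off the axis. A picture is of the moment at which its call begins: read the wrist's pose just before it. get_calibration takes no time and is no camera call.
- job.close_job(): hands the job in, once; it reports no verdict.
The state is a dict: "clock": time; "joint_pos": joint angles; "dq": joint speeds; "effort": joint torques, N m; "tool_pos": TCP position; "ee_rot": TCP orientation; "wrist_force": force on the tool from outside, world axes, zero at the start; "moment": the same for the moment, N m; "finger_gap": finger opening in m.
Only numpy, scipy, OpenCV 4.12 (cv2) and the standard library are available. Lean on these libraries where they do the work, as an engineer would, in place of code of your own. Each camera call takes 0.05 s, during which the arm holds its last target. There are 200 camera calls.

## Working session

There is one attempt and no reset: what is moved stays moved. The work goes in short steps, Python scripts to look and compute and a tool call to move; the robot and the scene stay as the last step left them, time stands still between calls to the robot, and variables do not carry over. Pictures are saved under pics/ and viewed, about 8 in all and at most 12, crops included, and the job is handed in when it is done.

Besides the shell and the picture viewer there is one more tool, called after "Request:" as name([rows], argument=value, ...), one row to a line, values as JSON. apply_moves: Moves the arm, as the interface text tells. Its arguments: {"type":"object","properties":{"rows":{"type":"array"},"claw":{"type":"number"},"grip_force":{"type":"number"}},"required":["rows"]}

```bash
mkdir -p pics; python3 - <<'E'
from rig import env, imaging
import cv2,numpy as np
s=env.sense(); print(s)
for n in("scene","top"):
    im=imaging.get_image(n); cv2.imwrite(f"pics/{n}0.png",im[:,:,::-1]); c=imaging.get_calibration(n); print(n,c)
print(imaging.get_calibration("wrist"), env.tcp_to_grasp)
E
```

```text
{'clock': 0.0, 'joint_pos': array([-1.17219567,  0.68996875, -0.19456128,  1.56637239,  0.15728983,
        0.90247949, -0.21509401]), 'dq': array([ 8.95541265e-05, -1.00436613e-03,  9.50270838e-04,  8.95867493e-04,
       -4.23983639e-04, -8.68911670e-04,  1.14705113e-03]), 'effort': array([ 6.43450985e-04, -5.27573776e+01, -1.26631949e+00, -1.53425556e+01,
       -5.25580219e-02,  6.87001608e-03,  1.67842209e-04]), 'tool_pos': array([0.222767  , 0.58326335, 0.23791317]), 'ee_rot': array([-1.51861785,  1.56896175, -1.88329443]), 'wrist_force': array([ 0.34073217, -0.32068562, -0.49555968]), 'moment': array([-0.01710095, -0.04083966, -0.015554  ]), 'finger_gap': 0.08811232195701584}
scene {'mtx': array([[524.31973388,   0.        , 281.04012935],
       [  0.        , 524.31973388, 206.36066407],
       [  0.        ,   0.        ,   1.        ]]), 'T': array([[-0.70982332,  0.49174182, -0.50432216,  1.26893055],
       [ 0.70409752,  0.47507682, -0.52777712,  0.76025794],
       [-0.01993831, -0.72972049, -0.6834548 ,  1.06795295],
       [ 0.        ,  0.        ,  0.        ,  1. 
[... 253 characters left out ...]
-0.99946279, -0.0285399 , -0.01611255,  0.00708809],
       [ 0.01814816, -0.0725651 , -0.99719855,  1.43229021],
       [ 0.        ,  0.        ,  0.        ,  1.        ]])}
{'mtx': array([[325.1922621 ,   0.        , 277.32459737],
       [  0.        , 325.1922621 , 212.64280439],
       [  0.        ,   0.        ,   1.        ]]), 'hand_eye': array([[ 2.27244820e-04, -2.73376576e-01,  9.61907062e-01,
        -1.46257028e-01],
       [ 9.99999479e-01, -8.95201102e-04, -4.90662490e-04,
         4.20483821e-04],
       [ 9.95235893e-04,  9.61906672e-01,  2.73376230e-01,
        -7.12615765e-02],
       [ 0.00000000e+00,  0.00000000e+00,  0.00000000e+00,
         1.00000000e+00]])} 0.0187
```

View pics/top0.png

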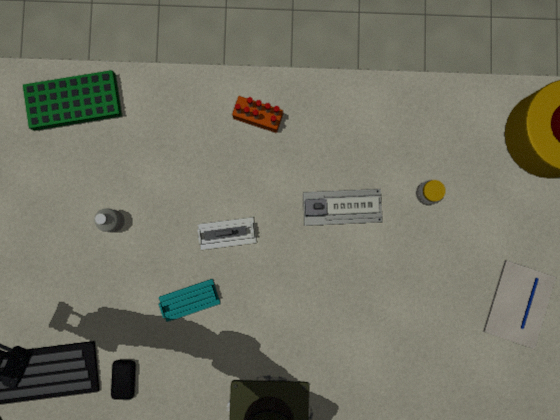

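View pics/scene0.png

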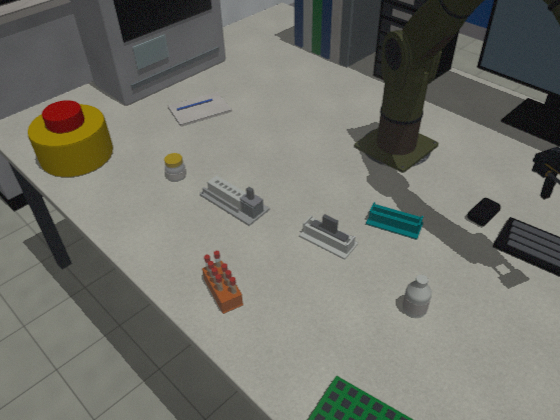

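Top view: the white stand holding the grey comb is at (227,233). The turquoise look-alike at (190,300) is empty and not meant. The bed with the white cartridge is at (343,206), with the keeper on its left (+y) end at (316,206). An enlarged crop should confirm this.

```bash
cat > h.py <<'E'
from rig import env, imaging
import cv2,numpy as np
from scipy.spatial.transform import Rotation as R
def ray(n,px,pose=None):
    c=imaging.get_calibration(n);K=c["mtx"];u=(np.array(px,float)-K[:2,2])/K[0,0]
    if n=="wrist":
        r=np.hypot(*u); d=np.r_[u/max(r,1e-9)*np.sin(r),np.cos(r)]
        W=np.eye(4);W[:3,:3]=R.from_euler("xyz",pose["ee_rot"]).as_matrix();W[:3,3]=pose["tool_pos"];T=W@c["hand_eye"]
    else: d=np.r_[u,1];T=c["T"]
    return T[:3,3],T[:3,:3]@d
def onz(n,px,z,pose=None):
    o,d=ray(n,px,pose); return o+d*(z-o[2])/d[2]
E
python3 - <<'E'
from h import *
im=cv2.imread("pics/top0.png")
cv2.imwrite("pics/crop1.png",cv2.resize(im[180:260,190:390],None,fx=4,fy=4,interpolation=cv2.INTER_CUBIC))
for nm,px,z in[("stand",(227.5,233),.044),("bed",(342.5,206.5),.03),("kgrip",(318,206),.097),("rack",(259,114),.09),("bottle",(101,219),.115),("jar",(434,190),.07)]: print(nm,onz("top",px,z).round(4))
hsv=cv2.cvtColor(im,cv2.COLOR_BGR2HSV)
for nm,(x0,x1,y0,y1),z in[("stand",(190,265,210,255),.044),("bed",(298,388,183,230),.02)]:
    g=im[y0:y1,x0:x1].min(2); 
    for t in(150,170,190,210):
        m=(g>t).astype(np.uint8); cs,_=cv2.findContours(m,cv2.RETR_EXTERNAL,cv2.CHAIN_APPROX_NONE)
        c=max(cs,key=cv2.contourArea)+np.array([x0,y0]); r=cv2.minAreaRect(c)
        b=cv2.boxPoints(r); w=np.array([onz("top",p,.044)[:2] for p in b])
        print(nm,t,r,w.mean(0).round(4), [np.linalg.norm(w[1]-w[0]).round(3),np.linalg.norm(w[2]-w[1]).round(3)])
E
```

```text
stand [0.4864 0.1196 0.044 ]
bed [ 0.5651 -0.1801  0.03  ]
kgrip [ 0.5591 -0.1095  0.097 ]
rack [0.7911 0.046  0.09  ]
bottle [0.5103 0.4253 0.115 ]
jar [ 0.6114 -0.4106  0.07  ]
stand 150 ((225.6154022216797, 224.42311096191406), (7.194015026092529, 53.45896530151367), 82.87498474121094) [0.5085 0.1251] [np.float64(0.139), np.float64(0.019)]Traceback (most recent call last):
  File "<stdin>", line 10, in <module>
ValueError: max() iterable argument is empty
```

View pics/crop1.png

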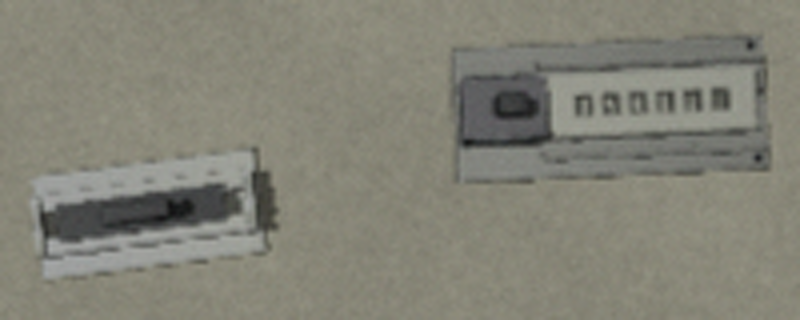

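```bash
python3 - <<'E'
from h import *
f=lambda p:(190+(p[0]+.5)/4-.5,180+(p[1]+.5)/4-.5)
def an(n,cs,z):
    w=np.array([onz("top",f(p),z)[:2] for p in cs]); # tl tr br bl
    d=(w[0]-w[1])+(w[3]-w[2]); yaw=np.degrees(np.arctan2(-d[0],d[1]))
    print(n,w.mean(0).round(4),"yaw",yaw.round(2),np.linalg.norm(w[0]-w[1]).round(3),np.linalg.norm(w[0]-w[3]).round(3))
    return w.mean(0),np.radians(yaw)
an("stand",[(35,178),(257,150),(268,248),(43,277)],.044)
c,y=an("bed",[(453,48),(760,36),(770,168),(458,182)],.010)
print("bed origin",c-27e-3*np.array([-np.sin(y),np.cos(y)]))
k=[(455,75),(547,73),(548,138),(460,142)]; an("kplate",k,.063)
print("fin top ctr",onz("top",f((147,210)),.088),"wells",onz("top",f((653,102)),.046))
s=env.sense();M=R.from_euler("xyz",s["ee_rot"]).as_matrix();print(M.round(3))
E
```

```text
stand [0.4866 0.12  ] yaw 8.87 0.145 0.064
bed [ 0.5662 -0.1821] yaw 4.05 0.207 0.09
bed origin [ 0.56808156 -0.20907825]
kplate [ 0.5608 -0.1054] yaw 3.56 0.059 0.043
fin top ctr [0.48737614 0.1189114  0.088     ] wells [ 0.56820554 -0.20511314  0.046     ]
[[-0.     0.357  0.934]
 [-0.002  0.934 -0.357]
 [-1.    -0.002  0.   ]]
```

Request:
apply_moves([
  {"dp": [22, -39, 0], "twist": -5},
  {"dp": [44, -77, 0], "twist": -10},
  {"dp": [66, -116, 0], "twist": -15},
  {"dp": [88, -155, 0], "twist": -20},
  {"dp": [110, -193, 0], "twist": -25},
  {"dp": [132, -232, 0], "twist": -30},
  {"dp": [154, -271, 0], "twist": -35},
  {"dp": [176, -309, 0], "twist": -40},
  {"dp": [198, -348, -5], "twist": -45},
  {"dp": [220, -387, -15], "twist": -50},
  {"dp": [242, -425, -25], "twist": -55},
  {"dp": [264, -464, -35], "twist": -60.2},
  {"dp": [264, -464, -38], "twist": -60.2},
  {"dp": [264, -464, -38], "twist": -60.2},
  {"dp": [264, -464, -38], "twist": -60.2},
])

```text
clock: 1.6
tool_pos: [0.4863, 0.1213, 0.2007]
ee_rot: [-2.582, 1.57, 2.288]
wrist_force: [-0.1, 0.5, 0.5]
finger_gap: 0.0885
```

```bash
python3 - <<'E'
from h import *
s=env.sense();im=imaging.get_image("wrist");cv2.imwrite("pics/w1.png",im[:,:,::-1])
np.save("w1.npy",np.r_[s["tool_pos"],s["ee_rot"]]);print(s["tool_pos"],R.from_euler("xyz",s["ee_rot"]).as_matrix().round(3),s["joint_pos"].round(2))
E
```

```text
[0.48626041 0.12132596 0.20067295] [[-0.001  0.988  0.157]
 [ 0.001  0.157 -0.988]
 [-1.    -0.001 -0.001]] [-0.36  0.59  0.03  1.98 -0.04  0.57 -0.14]
```

View pics/w1.png

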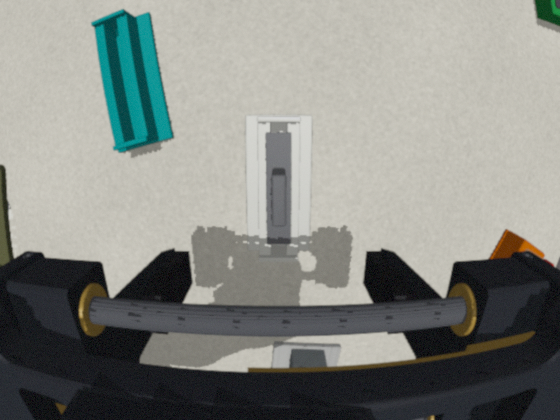

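The picture shows the stand at columns 246–312. The flange runs from (278,133) to (279,243), and the fin is around (279,168–228).

```bash
python3 - <<'E'
from h import *
p=np.load("w1.npy");s=dict(tool_pos=p[:3],ee_rot=p[3:])
im=cv2.imread("pics/w1.png")
cv2.imwrite("pics/crop2.png",cv2.resize(im[105:265,235:325],None,fx=3.7,fy=3.7,interpolation=cv2.INTER_CUBIC))
g=im.max(2)
print("col279",[(r,int(g[r,279])) for r in range(112,262,2)])
for r in(140,150,190,200,210,220,235):print(r,g[r,240:320:1][20:60].tolist())
for nm,px,z in[("wallfar",(279,118),.044),("flfar",(279,133),.044),("flnear",(279,243),.044),("fintopfar",(278,174),.088),("fintopnear",(279,228),.088)]: print(nm,onz("wrist",px,z,s).round(4))
E
```

```text
col279 [(112, 193), (114, 190), (116, 193), (118, 213), (120, 201), (122, 144), (124, 138), (126, 135), (128, 137), (130, 148), (132, 136), (134, 125), (136, 125), (138, 124), (140, 126), (142, 123), (144, 125), (146, 123), (148, 124), (150, 124), (152, 122), (154, 121), (156, 124), (158, 123), (160, 125), (162, 125), (164, 125), (166, 119), (168, 86), (170, 65), (172, 66), (174, 76), (176, 109), (178, 118), (180, 116), (182, 117), (184, 118), (186, 117), (188, 117), (190, 117), (192, 116), (194, 114), (196, 115), (198, 115), (200, 112), (202, 116), (204, 113), (206, 114), (208, 116), (210, 113), (212, 112), (214, 110), (216, 110), (218, 111), (220, 111), (222, 108), (224, 109), (226, 103), (228, 113), (230, 112), (232, 108), (234, 111), (236, 105), (238, 71), (240, 67), (242, 67), (244, 107), (246, 109), (248, 110), (250, 111), (252, 112), (254, 110), (256, 112), (258, 132), (260, 131)]
140 [210, 211, 211, 212, 205, 180, 138, 124, 123, 121, 127, 126, 122, 123, 125, 124, 121, 125, 125, 126, 125, 126, 127, 127, 125, 126, 126, 126, 126, 124, 135, 175, 204, 212, 211, 213, 211, 212, 208,
[... 683 characters left out ...]
, 105, 115, 115, 111, 113, 115, 113, 116, 113, 111, 107, 102, 98, 107, 113, 114, 119, 132, 171, 199, 205, 206, 206, 205, 202, 201, 200]
220 [204, 206, 205, 206, 201, 191, 150, 117, 114, 115, 108, 101, 97, 100, 111, 111, 112, 111, 110, 111, 110, 110, 109, 109, 105, 98, 106, 111, 116, 116, 141, 180, 199, 205, 204, 204, 205, 201, 199, 203]
235 [202, 203, 203, 203, 202, 199, 179, 133, 112, 113, 111, 112, 112, 111, 109, 112, 113, 116, 111, 113, 111, 113, 112, 110, 112, 112, 111, 113, 112, 114, 142, 179, 199, 204, 202, 203, 203, 195, 185, 184]
wallfar [0.4752 0.196  0.044 ]
flfar [0.4773 0.1822 0.044 ]
flnear [0.4943 0.0757 0.044 ]
fintopfar [0.4813 0.1508 0.088 ]
fintopnear [0.4893 0.1058 0.088 ]
```

View pics/crop2.png

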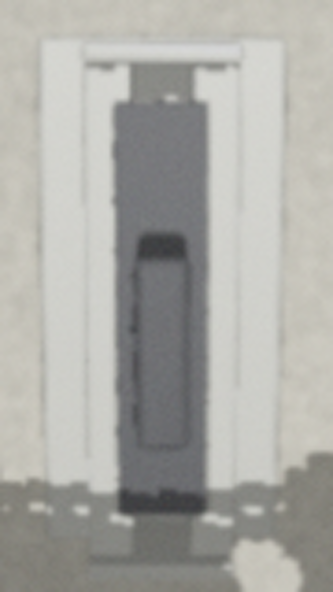

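Fin centre is about (0.4855, 0.129), with yaw about 9°, so the jaws are already aligned. I'll descend and grip.

Request:
apply_moves([
  {"dp": [-1, 8, -20], "twist": 0},
  {"dp": [-1, 8, -45], "twist": 0},
  {"dp": [-1, 8, -70], "twist": 0},
  {"dp": [-1, 8, -95], "twist": 0},
  {"dp": [-1, 8, -115], "twist": 0},
  {"dp": [-1, 8, -130], "twist": 0},
  {"dp": [-1, 8, -140], "twist": 0},
  {"dp": [-1, 8, -147], "twist": 0},
  {"dp": [-1, 8, -151], "twist": 0},
  {"dp": [-1, 8, -151], "twist": 0},
  {"dp": [-1, 8, -151], "twist": 0},
], claw=88)

```text
clock: 2.75
tool_pos: [0.4863, 0.1281, 0.0502]
ee_rot: [1.74, 1.57, 0.325]
wrist_force: [0.2, -0.3, 0.2]
finger_gap: 0.0878
```

Request:
apply_moves([
  {"dp": [0, 0, 0], "twist": 0},
  {"dp": [0, 0, 0], "twist": 0},
  {"dp": [0, 0, 0], "twist": 0},
  {"dp": [0, 0, 0], "twist": 0},
  {"dp": [0, 0, 0], "twist": 0},
  {"dp": [0, 0, 0], "twist": 0},
  {"dp": [0, 0, 0], "twist": 0},
  {"dp": [0, 0, 0], "twist": 0},
  {"dp": [0, 0, 0], "twist": 0},
  {"dp": [0, 0, 0], "twist": 0},
], claw=0, grip_force=25)

```text
clock: 3.75
tool_pos: [0.486, 0.1279, 0.0497]
ee_rot: [1.894, 1.571, 0.479]
wrist_force: [0.2, 0.9, -1.7]
finger_gap: 0.0118
```

Gripped: the gap is 11.8 mm, which matches the 12 mm fin. Next I lift straight up.

Request:
apply_moves([
  {"dp": [0, 0, 4], "twist": 0},
  {"dp": [0, 0, 12], "twist": 0},
  {"dp": [0, 0, 24], "twist": 0},
  {"dp": [0, 0, 40], "twist": 0},
  {"dp": [0, 0, 56], "twist": 0},
  {"dp": [0, 0, 72], "twist": 0},
  {"dp": [0, 0, 88], "twist": 0},
  {"dp": [0, 0, 98], "twist": 0},
  {"dp": [0, 0, 100], "twist": 0},
  {"dp": [0, 0, 100], "twist": 0},
  {"dp": [0, 0, 100], "twist": 0},
  {"dp": [0, 0, 100], "twist": 0},
])

```text
clock: 4.95
tool_pos: [0.4855, 0.1278, 0.1491]
ee_rot: [-1.421, 1.569, -2.837]
wrist_force: [-0.7, 0.4, -0.7]
finger_gap: 0.0118
```

```bash
python3 - <<'E'
from h import *
s=env.sense();im=imaging.get_image("wrist");cv2.imwrite("pics/w2.png",im[:,:,::-1])
np.save("w2.npy",np.r_[s["tool_pos"],s["ee_rot"]]);print(s["tool_pos"],s["wrist_force"],s["moment"],s["finger_gap"])
E
```

```text
[0.48549269 0.12779108 0.1491001 ] [-0.68304119  0.35581617 -0.70140789] [-0.04751904  0.0379795  -0.04224173] 0.011792838374176277
```

View pics/w2.png

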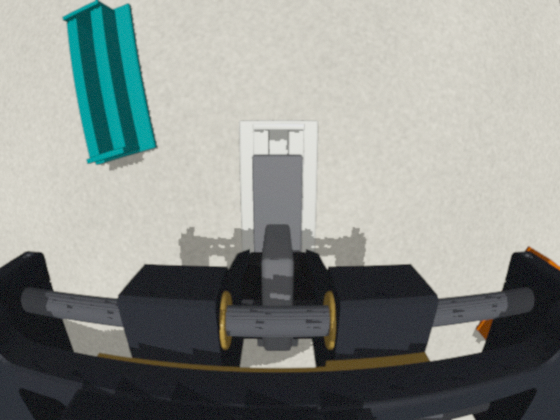

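The comb hangs straight in the grip, with the flange's +y end at (277,155). I'll move over the bed, past its −y side, to see the wells from close by.

Request:
apply_moves([
  {"dp": [2, -10, 20], "twist": 0},
  {"dp": [6, -30, 40], "twist": -0.5},
  {"dp": [11, -60, 51], "twist": -1},
  {"dp": [18, -100, 51], "twist": -1.5},
  {"dp": [26, -140, 51], "twist": -2},
  {"dp": [33, -180, 51], "twist": -2.5},
  {"dp": [40, -220, 51], "twist": -3},
  {"dp": [48, -260, 51], "twist": -3.5},
  {"dp": [55, -300, 51], "twist": -4},
  {"dp": [62, -340, 51], "twist": -4.5},
  {"dp": [70, -380, 51], "twist": -5},
  {"dp": [76, -415, 51], "twist": -5},
  {"dp": [80, -438, 51], "twist": -5},
  {"dp": [82, -448, 51], "twist": -5},
  {"dp": [82, -448, 51], "twist": -5},
  {"dp": [82, -448, 51], "twist": -5},
  {"dp": [82, -448, 51], "twist": -5},
])

```text
clock: 6.7
tool_pos: [0.5683, -0.3176, 0.2006]
ee_rot: [-3.014, 1.569, 1.769]
wrist_force: [-0.5, -0.0, -1.1]
finger_gap: 0.0119
```

```bash
python3 - <<'E'
from h import *
s=env.sense();im=imaging.get_image("wrist");cv2.imwrite("pics/w3.png",im[:,:,::-1])
cv2.imwrite("pics/w3c.png",cv2.resize(im[:260,170:390,::-1],None,fx=2.3,fy=2.3,interpolation=cv2.INTER_CUBIC))
np.save("w3.npy",np.r_[s["tool_pos"],s["ee_rot"]]);print(s["tool_pos"],s["wrist_force"],s["finger_gap"],s["joint_pos"].round(2))
print(R.from_euler("xyz",s["ee_rot"]).as_matrix().round(4))
E
```

```text
[ 0.56825348 -0.31762378  0.20061184] [-0.54831608 -0.03676137 -1.12495978] 0.0118871114676631 [ 0.45  0.76 -0.02  1.52  0.02  0.86  0.49]
[[-4.000e-04  9.975e-01  7.080e-02]
 [ 1.800e-03  7.080e-02 -9.975e-01]
 [-1.000e+00 -2.000e-04 -1.800e-03]]
```

View pics/w3c.png

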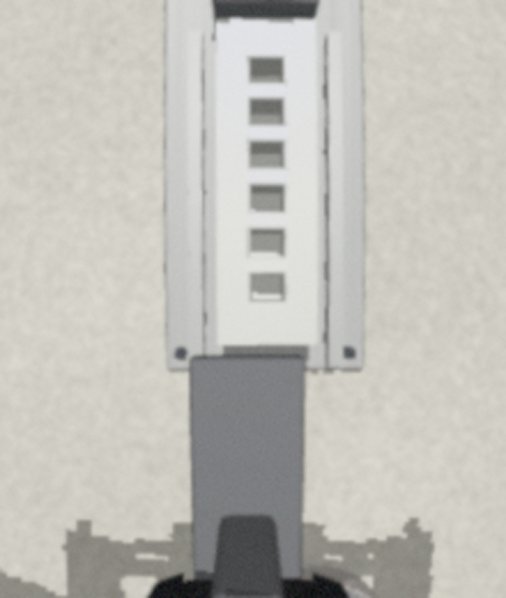

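Clear view: the six wells lie in crop column 267, rows 57–300, and the flange's far edge is at crop (191–304, 357).

```bash
python3 - <<'E'
from h import *
p=np.load("w3.npy");s=dict(tool_pos=p[:3],ee_rot=p[3:])
im=cv2.imread("pics/w3.png")
g=im[15:140,265:310].max(2); m=(g<200).astype(np.uint8)
cs,_=cv2.findContours(m,cv2.RETR_EXTERNAL,cv2.CHAIN_APPROX_NONE)
W=[]
for c in cs:
    x,y,w,h=cv2.boundingRect(c)
    if w*h<60 or w>25: continue
    q=[265+x+(w-1)/2,15+y+(h-1)/2]; a=onz("wrist",q,.046,s); W.append(a[:2]); print(x+265,y+15,w,h,a.round(4))
W=np.array(W);W=W[np.argsort(W[:,1])]
f=np.polyfit(W[:,1],W[:,0],1); yaw=np.degrees(np.arctan(-f[0]));print("wells mid",W.mean(0).round(4),"yaw",yaw.round(2),np.linalg.norm(W[-1]-W[0])/5)
cf=lambda u,v:(170+(u+.5)/2.3-.5,(v+.5)/2.3-.5)
e=[cf(164,200),cf(364,200)];print("bed edges@y",[onz("wrist",q,.010,s).round(4) for q in e]); print("cart edges",[onz("wrist",cf(*q),.046,s).round(4) for q in[(216,180),(318,180),(217,300),(319,300)]])
# comb
zf=s["tool_pos"][2]+.0187-.024
l,r=onz("wrist",cf(191,357),zf,s),onz("wrist",cf(304,357),zf,s); print("flange end",l,r,np.linalg.norm(l-r))
l2,r2=onz("wrist",cf(192.5,480),zf,s),onz("wrist",cf(302.5,480),zf,s)
print("comb axis",(l+r)/2,(l2+r2)/2, np.linalg.norm(l2-r2))
y=np.radians(4.06);u=np.array([-np.sin(y),np.cos(y)]); print("grip est",((l+r)/2)[:2]-.055*u)
E
```

```text
278 118 17 13 [ 0.5704 -0.2473  0.046 ]
278 99 17 13 [ 0.5692 -0.2297  0.046 ]
278 80 16 12 [ 0.5674 -0.2116  0.046 ]
278 61 16 12 [ 0.5662 -0.1937  0.046 ]
278 42 16 13 [ 0.565  -0.1759  0.046 ]
278 24 16 12 [ 0.5637 -0.1576  0.046 ]
wells mid [ 0.567  -0.2026] yaw 4.33 0.017993673013292213
bed edges@y [array([ 0.5228, -0.2112,  0.01  ]), array([ 0.6115, -0.2045,  0.01  ])]
cart edges [array([ 0.5471, -0.2059,  0.046 ]), array([ 0.5874, -0.2028,  0.046 ]), array([ 0.5508, -0.2543,  0.046 ]), array([ 0.5914, -0.2513,  0.046 ])]
flange end [ 0.55207043 -0.26266845  0.19531184] [ 0.57496239 -0.2610669   0.19531184] 0.02294791179698664
comb axis [ 0.56351641 -0.26186768  0.19531184] [ 0.56532257 -0.28768576  0.19531184] 0.023137992795611587
grip est [ 0.56741047 -0.31672965]
```

Measuring the wells and the comb in the same view gives a shift of about (−0.5, +114) mm. I'll go above the wells and stop about 8 mm over the cartridge.

Request:
apply_moves([
  {"dp": [0, 10, 0], "twist": 0},
  {"dp": [0, 35, 0], "twist": 0.2},
  {"dp": [0, 65, 0], "twist": 0.2},
  {"dp": [-0.5, 95, 0], "twist": 0.2},
  {"dp": [-0.5, 110, -5], "twist": 0.2},
  {"dp": [-0.5, 114, -20], "twist": 0.2},
  {"dp": [-0.5, 114, -45], "twist": 0.2},
  {"dp": [-0.5, 114, -70], "twist": 0.2},
  {"dp": [-0.5, 114, -90], "twist": 0.2},
  {"dp": [-0.5, 114, -102], "twist": 0.2},
  {"dp": [-0.5, 114, -108], "twist": 0.2},
  {"dp": [-0.5, 114, -111], "twist": 0.2},
  {"dp": [-0.5, 114, -111], "twist": 0.2},
  {"dp": [-0.5, 114, -111], "twist": 0.2},
  {"dp": [-0.5, 114, -111], "twist": 0.2},
])

```text
clock: 8.25
tool_pos: [0.5679, -0.2063, 0.0905]
ee_rot: [1.219, 1.569, -0.281]
wrist_force: [-0.5, 0.6, -0.7]
finger_gap: 0.0119
```

```bash
python3 - <<'E'
from h import *
s=env.sense();print(s["tool_pos"],s["wrist_force"],s["moment"],s["finger_gap"])
im=imaging.get_image("scene");cv2.imwrite("pics/s4.png",cv2.resize(im[160:240,180:300,::-1],None,fx=6,fy=6,interpolation=cv2.INTER_CUBIC))
E
```

```text
[ 0.567949   -0.20629824  0.09049323] [-0.49603416  0.63573067 -0.66162264] [-0.048053    0.06516981 -0.02683232] 0.011852163501740044
```

View pics/s4.png

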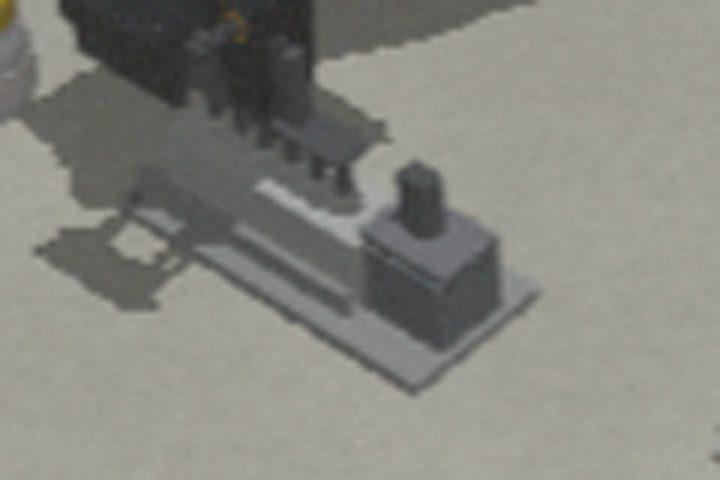

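Request:
apply_moves([
  {"dp": [0, 2.7, 0], "twist": 0},
  {"dp": [0, 2.7, -1], "twist": 0},
  {"dp": [0, 2.7, -2], "twist": 0},
  {"dp": [0, 2.7, -3], "twist": 0},
  {"dp": [0, 2.7, -4], "twist": 0},
  {"dp": [0, 2.7, -4], "twist": 0},
  {"dp": [0, 2.7, -4], "twist": 0},
])

```text
clock: 9.0
tool_pos: [0.5674, -0.2035, 0.0857]
ee_rot: [-2.067, 1.571, 2.717]
wrist_force: [0.0, -0.6, -0.7]
finger_gap: 0.012
```

Request:
apply_moves([
  {"dp": [0, 0, -0.7], "twist": 0},
  {"dp": [0, 0, -1.4], "twist": 0},
  {"dp": [0, 0, -2.1], "twist": 0},
  {"dp": [0, 0, -2.8], "twist": 0},
  {"dp": [0, 0, -2.8], "twist": 0},
])

```text
clock: 9.5
tool_pos: [0.5674, -0.2034, 0.0828]
ee_rot: [-1.921, 1.571, 2.863]
wrist_force: [0.5, 0.7, -0.6]
finger_gap: 0.0119
```

Request:
apply_moves([
  {"dp": [0, 0, -0.6], "twist": 0},
  {"dp": [0, 0, -1.2], "twist": 0},
  {"dp": [0, 0, -1.2], "twist": 0},
])

```text
clock: 9.8
tool_pos: [0.5674, -0.2034, 0.0817]
ee_rot: [-2.485, 1.571, 2.299]
wrist_force: [-0.6, -0.0, -0.3]
finger_gap: 0.0115
```

Request:
apply_moves([
  {"dp": [0.3, 0, -0.5], "twist": 0},
  {"dp": [0.3, 0, -1], "twist": 0},
  {"dp": [0.3, 0, -1], "twist": 0},
])

```text
clock: 10.1
tool_pos: [0.5677, -0.2034, 0.0807]
ee_rot: [-2.169, 1.571, 2.615]
wrist_force: [-0.2, 0.5, -1.4]
finger_gap: 0.0119
```

Request:
apply_moves([
  {"dp": [0, 0, -0.5], "twist": 0},
  {"dp": [0, 0, -1], "twist": 0},
  {"dp": [0, 0, -1], "twist": 0},
])

```text
clock: 10.4
tool_pos: [0.5677, -0.2034, 0.0797]
ee_rot: [-2.453, 1.571, 2.331]
wrist_force: [0.0, -0.4, -0.5]
finger_gap: 0.0117
```

Request:
apply_moves([
  {"dp": [0, 0, -0.5], "twist": 0},
  {"dp": [0, 0, -1], "twist": 0},
  {"dp": [0, 0, -1], "twist": 0},
])

```text
clock: 10.7
tool_pos: [0.5677, -0.2034, 0.0786]
ee_rot: [-2.144, 1.571, 2.64]
wrist_force: [0.5, 0.4, -1.6]
finger_gap: 0.0117
```

Request:
apply_moves([
  {"dp": [0, 0, -0.7], "twist": 0},
  {"dp": [0, 0, -1.4], "twist": 0},
  {"dp": [0, 0, -1.4], "twist": 0},
])

```text
clock: 11.0
tool_pos: [0.5677, -0.2033, 0.0772]
ee_rot: [-2.417, 1.571, 2.367]
wrist_force: [0.4, 0.1, -0.9]
finger_gap: 0.0118
```

Request:
apply_moves([
  {"dp": [0, 0, -0.7], "twist": 0},
  {"dp": [0, 0, -1.4], "twist": 0},
  {"dp": [0, 0, -1.4], "twist": 0},
])

```text
clock: 11.3
tool_pos: [0.5677, -0.2034, 0.0758]
ee_rot: [-2.184, 1.571, 2.6]
wrist_force: [-0.0, 0.1, -0.7]
finger_gap: 0.012
```

Request:
apply_moves([
  {"dp": [0, 0, -0.7], "twist": 0},
  {"dp": [0, 0, -1.4], "twist": 0},
  {"dp": [0, 0, -1.4], "twist": 0},
])

```text
clock: 11.6
tool_pos: [0.5677, -0.2034, 0.0744]
ee_rot: [-1.934, 1.571, 2.85]
wrist_force: [-0.4, -0.1, -0.9]
finger_gap: 0.0118
```

The tips are 7 mm below the cartridge's top with no force, so they are entering the wells. I'll carry on slowly.

Request:
apply_moves([
  {"dp": [0, 0, -1], "twist": 0},
  {"dp": [0, 0, -2], "twist": 0},
  {"dp": [0, 0, -3], "twist": 0},
  {"dp": [0, 0, -4], "twist": 0},
  {"dp": [0, 0, -4], "twist": 0},
])

```text
clock: 12.1
tool_pos: [0.5676, -0.2034, 0.0704]
ee_rot: [-2.062, 1.571, 2.721]
wrist_force: [-0.2, 0.2, -1.2]
finger_gap: 0.012
```

Request:
apply_moves([
  {"dp": [0, 0, -1], "twist": 0},
  {"dp": [0, 0, -2], "twist": 0},
  {"dp": [0, 0, -3], "twist": 0},
  {"dp": [0, 0, -4], "twist": 0},
  {"dp": [0, 0, -4], "twist": 0},
])

```text
clock: 12.6
tool_pos: [0.5676, -0.2034, 0.0664]
ee_rot: [-2.095, 1.571, 2.689]
wrist_force: [-0.1, -0.2, -1.1]
finger_gap: 0.0122
```

Request:
apply_moves([
  {"dp": [0, 0, -1], "twist": 0},
  {"dp": [0, 0, -2], "twist": 0},
  {"dp": [0, 0, -3], "twist": 0},
  {"dp": [0, 0, -4], "twist": 0},
  {"dp": [0, 0, -4], "twist": 0},
])

```text
clock: 13.1
tool_pos: [0.5676, -0.2034, 0.0624]
ee_rot: [-2.027, 1.571, 2.757]
wrist_force: [-0.4, -0.1, 0.0]
finger_gap: 0.012
```

Request:
apply_moves([
  {"dp": [0, 0, -0.7], "twist": 0},
  {"dp": [0, 0, -1.4], "twist": 0},
  {"dp": [0, 0, -2.1], "twist": 0},
  {"dp": [0, 0, -2.8], "twist": 0},
  {"dp": [0, 0, -2.8], "twist": 0},
])

```text
clock: 13.6
tool_pos: [0.5677, -0.2034, 0.0596]
ee_rot: [-1.986, 1.571, 2.798]
wrist_force: [0.3, -0.4, -0.7]
finger_gap: 0.012
```

Request:
apply_moves([
  {"dp": [0, 0, -0.5], "twist": 0},
  {"dp": [0, 0, -1], "twist": 0},
  {"dp": [0, 0, -1], "twist": 0},
])

```text
clock: 13.9
tool_pos: [0.5677, -0.2034, 0.0587]
ee_rot: [-2.465, 1.571, 2.319]
wrist_force: [0.3, -0.6, -0.3]
finger_gap: 0.0116
```

Request:
apply_moves([
  {"dp": [0, 0, -0.5], "twist": 0},
  {"dp": [0, 0, -1], "twist": 0},
  {"dp": [0, 0, -1], "twist": 0},
])

```text
clock: 14.2
tool_pos: [0.5678, -0.2034, 0.0578]
ee_rot: [1.36, 1.571, -0.139]
wrist_force: [0.1, -0.9, -0.8]
finger_gap: 0.0114
```

Request:
apply_moves([
  {"dp": [0, 0, -0.4], "twist": 0},
  {"dp": [0, 0, -0.8], "twist": 0},
  {"dp": [0, 0, -0.8], "twist": 0},
])

```text
clock: 14.5
tool_pos: [0.5678, -0.2034, 0.0577]
ee_rot: [1.34, 1.57, -0.16]
wrist_force: [-1.9, 0.8, 5.8]
finger_gap: 0.0115
```

Request:
apply_moves([
  {"dp": [0, 0, -0.4], "twist": 0},
  {"dp": [0, 0, -0.6], "twist": 0},
  {"dp": [0, 0, -0.6], "twist": 0},
])

```text
clock: 14.8
tool_pos: [0.5678, -0.2034, 0.0577]
ee_rot: [1.214, 1.57, -0.286]
wrist_force: [-3.2, 2.0, 10.5]
finger_gap: 0.0116
```

Seated: firm contact at TCP z = 57.7 mm against 57.3 expected, at about 10 N. I'll relieve the load, open, and lift clear.

Request:
apply_moves([
  {"dp": [0, 0, 0.6], "twist": 0},
  {"dp": [0, 0, 1.1], "twist": 0},
  {"dp": [0, 0, 1.1], "twist": 0},
  {"dp": [0, 0, 1.1], "twist": 0},
])

```text
clock: 15.2
tool_pos: [0.5678, -0.2034, 0.0577]
ee_rot: [1.426, 1.571, -0.074]
wrist_force: [-2.0, 0.3, 5.2]
finger_gap: 0.0122
```

Request:
apply_moves([
  {"dp": [0, 0, 0], "twist": 0},
  {"dp": [0, 0, 0], "twist": 0},
  {"dp": [0, 0, 0], "twist": 0},
  {"dp": [0, 0, 0], "twist": 0},
  {"dp": [0, 0, 0], "twist": 0},
  {"dp": [0, 0, 0], "twist": 0},
  {"dp": [0, 0, 0], "twist": 0},
], claw=50)

```text
clock: 15.9
tool_pos: [0.5678, -0.2034, 0.0574]
ee_rot: [1.981, 1.571, 0.482]
wrist_force: [-0.2, 0.5, -1.2]
finger_gap: 0.05
```

Request:
apply_moves([
  {"dp": [0, 0, 5], "twist": 0},
  {"dp": [0, 0, 20], "twist": 0},
  {"dp": [0, 0, 45], "twist": 0},
  {"dp": [0, -10, 75], "twist": 0},
  {"dp": [0, -40, 100], "twist": 0},
  {"dp": [0, -80, 120], "twist": 0},
  {"dp": [0, -110, 140], "twist": 0},
  {"dp": [0, -125, 143], "twist": 0},
  {"dp": [0, -125, 143], "twist": 0},
  {"dp": [0, -125, 143], "twist": 0},
  {"dp": [0, -125, 143], "twist": 0},
  {"dp": [0, -125, 143], "twist": 0},
])

```text
clock: 17.1
tool_pos: [0.568, -0.3258, 0.1995]
ee_rot: [-2.624, 1.568, 2.163]
wrist_force: [0.2, 0.0, -0.4]
finger_gap: 0.05
```

```bash
python3 - <<'E'
from h import *
s=env.sense();im=imaging.get_image("wrist");cv2.imwrite("pics/w5.png",im[:,:,::-1])
cv2.imwrite("pics/w5c.png",cv2.resize(im[:270,170:390,::-1],None,fx=2.2,fy=2.2,interpolation=cv2.INTER_CUBIC))
np.save("w5.npy",np.r_[s["tool_pos"],s["ee_rot"]]);print(s["tool_pos"],s["wrist_force"],s["finger_gap"],s["dq"].round(3))
E
```

```text
[ 0.56795415 -0.3258171   0.19945974] [ 0.21882365  0.0082024  -0.37085558] 0.050007983526280345 [ 0.006 -0.003  0.01  -0.011  0.002  0.001  0.   ]
```

View pics/w5c.png

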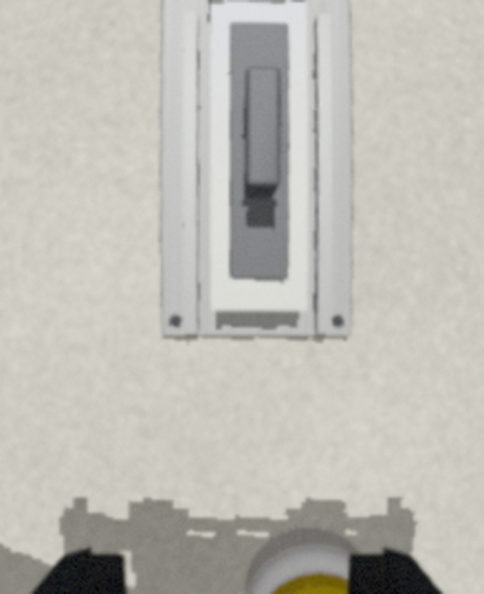

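The comb is flat and in line in the cartridge, with an even white margin around the flange (crop 230–288 by 23–278). Next is the keeper, with its grip expected near (0.5607, −0.109).

Request:
apply_moves([
  {"dp": [0, 10, 0], "twist": 0},
  {"dp": [-1, 35, 0], "twist": 0},
  {"dp": [-2, 70, 0], "twist": 0},
  {"dp": [-3, 105, 0], "twist": 0},
  {"dp": [-4, 140, 0], "twist": 0},
  {"dp": [-5, 175, 0], "twist": 0},
  {"dp": [-6, 205, 0], "twist": 0},
  {"dp": [-7, 217, 0], "twist": 0},
  {"dp": [-7, 220, -10], "twist": 0},
  {"dp": [-7, 220, -25], "twist": 0},
  {"dp": [-7, 220, -40], "twist": 0},
  {"dp": [-7, 220, -55], "twist": 0},
  {"dp": [-7, 220, -60], "twist": 0},
  {"dp": [-7, 220, -60], "twist": 0},
  {"dp": [-7, 220, -60], "twist": 0},
  {"dp": [-7, 220, -60], "twist": 0},
], claw=70)

```text
clock: 18.75
tool_pos: [0.5612, -0.1089, 0.141]
ee_rot: [1.237, 1.569, -0.263]
wrist_force: [-1.1, -0.6, 0.1]
finger_gap: 0.07
```

```bash
python3 - <<'E'
from h import *
s=env.sense();im=imaging.get_image("wrist");cv2.imwrite("pics/w6.png",im[:,:,::-1])
np.save("w6.npy",np.r_[s["tool_pos"],s["ee_rot"]]);print(s["tool_pos"],s["wrist_force"],s["finger_gap"])
E
```

```text
[ 0.56121576 -0.10892624  0.14103801] [-1.07011035 -0.5739267   0.08673786] 0.07000493962584406
```

View pics/w6.png

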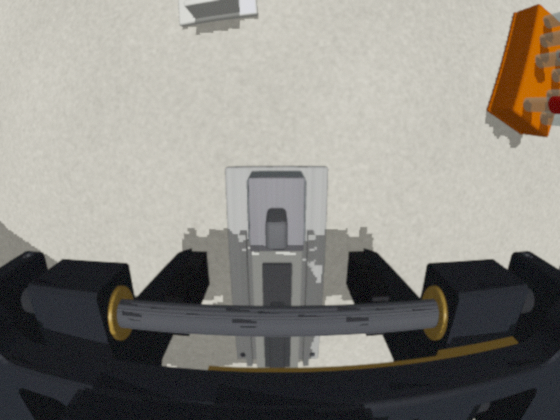

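Keeper grip top is at about (277, 222–248), centred between the fingers.

```bash
python3 - <<'E'
from h import *
p=np.load("w6.npy");s=dict(tool_pos=p[:3],ee_rot=p[3:])
g=cv2.imread("pics/w6.png").max(2);print([(r,int(g[r,277])) for r in range(200,256,2)]);print(g[235,258:298].tolist())
for q in[(277,221),(277,248),(277,235)]:print(q,onz("wrist",q,.0965,s).round(4))
for q in[(277,180),(277,247)]:print(q,onz("wrist",q,.0605,s).round(4))
E
```

```text
[(200, 157), (202, 154), (204, 156), (206, 150), (208, 98), (210, 73), (212, 70), (214, 71), (216, 73), (218, 71), (220, 71), (222, 99), (224, 116), (226, 119), (228, 119), (230, 117), (232, 115), (234, 118), (236, 117), (238, 116), (240, 116), (242, 113), (244, 116), (246, 109), (248, 100), (250, 102), (252, 193), (254, 159)]
[154, 156, 156, 154, 154, 153, 147, 123, 99, 99, 107, 111, 116, 115, 115, 119, 116, 117, 116, 117, 117, 118, 115, 117, 115, 112, 104, 97, 98, 119, 147, 153, 156, 155, 157, 154, 155, 155, 155, 155]
(277, 221) [ 0.5595 -0.0976  0.0965]
(277, 248) [ 0.5607 -0.1154  0.0965]
(277, 235) [ 0.5601 -0.1067  0.0965]
(277, 180) [ 0.5581 -0.0785  0.0605]
(277, 247) [ 0.5617 -0.1292  0.0605]
```

Request:
apply_moves([
  {"dp": [-0.7, 1.5, -15], "twist": 0},
  {"dp": [-0.7, 1.5, -35], "twist": 0},
  {"dp": [-0.7, 1.5, -52], "twist": 0},
  {"dp": [-0.7, 1.5, -63], "twist": 0},
  {"dp": [-0.7, 1.5, -70], "twist": 0},
  {"dp": [-0.7, 1.5, -74], "twist": 0},
  {"dp": [-0.7, 1.5, -74], "twist": 0},
  {"dp": [-0.7, 1.5, -74], "twist": 0},
])

```text
clock: 19.6
tool_pos: [0.5605, -0.107, 0.0669]
ee_rot: [1.359, 1.57, -0.14]
wrist_force: [0.1, -0.3, 0.5]
finger_gap: 0.0701
```

Request:
apply_moves([
  {"dp": [0, 0, 0], "twist": 0},
  {"dp": [0, 0, 0], "twist": 0},
  {"dp": [0, 0, 0], "twist": 0},
  {"dp": [0, 0, 0], "twist": 0},
  {"dp": [0, 0, 0], "twist": 0},
  {"dp": [0, 0, 0], "twist": 0},
  {"dp": [0, 0, 0], "twist": 0},
  {"dp": [0, 0, 0], "twist": 0},
], claw=0, grip_force=15)

```text
clock: 20.4
tool_pos: [0.5604, -0.1069, 0.0665]
ee_rot: [1.458, 1.57, -0.041]
wrist_force: [1.6, 0.5, -0.8]
finger_gap: 0.0139
```

Gripped, with a 13.9 mm gap. Now I slide along the bed's −y.

Request:
apply_moves([
  {"dp": [0.1, -2, 0], "twist": 0},
  {"dp": [0.4, -5, 0], "twist": 0},
  {"dp": [0.6, -8, 0], "twist": 0},
  {"dp": [0.8, -11, 0], "twist": 0},
  {"dp": [1, -14, 0], "twist": 0},
  {"dp": [1.2, -17, 0], "twist": 0},
  {"dp": [1.5, -20, 0], "twist": 0},
  {"dp": [1.7, -23, 0], "twist": 0},
  {"dp": [1.9, -26, 0], "twist": 0},
  {"dp": [2.1, -29, 0], "twist": 0},
  {"dp": [2.3, -32, 0], "twist": 0},
  {"dp": [2.4, -34, 0], "twist": 0},
  {"dp": [2.4, -34, 0], "twist": 0},
  {"dp": [2.4, -34, 0], "twist": 0},
])

```text
clock: 21.8
tool_pos: [0.563, -0.1416, 0.0665]
ee_rot: [0.904, 1.569, -0.596]
wrist_force: [4.8, 1.1, -4.7]
finger_gap: 0.0138
```

Request:
apply_moves([
  {"dp": [0.1, -1, 0], "twist": 0},
  {"dp": [0.2, -2, 0], "twist": 0},
  {"dp": [0.2, -3, 0], "twist": 0},
  {"dp": [0.2, -3, 0], "twist": 0},
])

```text
clock: 22.2
tool_pos: [0.5632, -0.1436, 0.0665]
ee_rot: [1.684, 1.57, 0.185]
wrist_force: [4.8, 1.5, -2.6]
finger_gap: 0.0136
```

Request:
apply_moves([
  {"dp": [0.1, -1, 0], "twist": 0},
  {"dp": [0.2, -2, 0], "twist": 0},
  {"dp": [0.2, -2, 0], "twist": 0},
])

```text
clock: 22.5
tool_pos: [0.5633, -0.1456, 0.0665]
ee_rot: [1.722, 1.57, 0.223]
wrist_force: [5.3, 1.7, -3.7]
finger_gap: 0.014
```

Request:
apply_moves([
  {"dp": [0.1, -1, 0], "twist": 0},
  {"dp": [0.1, -2, 0], "twist": 0},
  {"dp": [0.1, -2, 0], "twist": 0},
])

```text
clock: 22.8
tool_pos: [0.5634, -0.1467, 0.0665]
ee_rot: [2.547, 1.569, 1.049]
wrist_force: [4.7, 3.5, -3.2]
finger_gap: 0.0143
```

Request:
apply_moves([
  {"dp": [0.1, -1, 0], "twist": 0},
  {"dp": [0.1, -2, 0], "twist": 0},
  {"dp": [0.1, -2, 0], "twist": 0},
])

```text
clock: 23.1
tool_pos: [0.5634, -0.1468, 0.0664]
ee_rot: [3.038, 1.567, 1.541]
wrist_force: [4.0, 7.4, -2.2]
finger_gap: 0.014
```

The keeper stops after 40 mm of travel, with force building. I'll relieve the load, release and lift clear.

Request:
apply_moves([
  {"dp": [-0.1, 1, 0], "twist": 0},
  {"dp": [-0.2, 2, 0], "twist": 0},
  {"dp": [-0.2, 2, 0], "twist": 0},
])

```text
clock: 23.4
tool_pos: [0.5634, -0.1467, 0.0665]
ee_rot: [2.319, 1.569, 0.821]
wrist_force: [5.0, 2.8, -2.8]
finger_gap: 0.0135
```

Request:
apply_moves([
  {"dp": [0, 0, 0], "twist": 0},
  {"dp": [0, 0, 0], "twist": 0},
  {"dp": [0, 0, 0], "twist": 0},
  {"dp": [0, 0, 0], "twist": 0},
  {"dp": [0, 0, 0], "twist": 0},
  {"dp": [0, 0, 0], "twist": 0},
], claw=50)

```text
clock: 24.0
tool_pos: [0.5626, -0.148, 0.0664]
ee_rot: [-1.306, 1.57, -2.806]
wrist_force: [0.2, -1.1, -0.3]
finger_gap: 0.0503
```

Request:
apply_moves([
  {"dp": [0, 0, 5], "twist": 0},
  {"dp": [0, 0, 20], "twist": 0},
  {"dp": [0, 0, 45], "twist": 0},
  {"dp": [0, 0, 80], "twist": 0},
  {"dp": [0, -30, 110], "twist": 0},
  {"dp": [0, -70, 130], "twist": 0},
  {"dp": [0, -110, 140], "twist": 0},
  {"dp": [0, -140, 140], "twist": 0},
  {"dp": [0, -165, 140], "twist": 0},
  {"dp": [0, -175, 140], "twist": 0},
  {"dp": [0, -175, 140], "twist": 0},
  {"dp": [0, -175, 140], "twist": 0},
  {"dp": [0, -175, 140], "twist": 0},
  {"dp": [0, -175, 140], "twist": 0},
])

```text
clock: 25.4
tool_pos: [0.5633, -0.3211, 0.2065]
ee_rot: [3.057, 1.57, 1.56]
wrist_force: [-0.9, -0.1, -0.8]
finger_gap: 0.0499
```

```bash
python3 - <<'E'
from h import *
s=env.sense();im=imaging.get_image("wrist");cv2.imwrite("pics/w7.png",im[:,:,::-1])
a=im[:260,170:390,::-1];t=imaging.get_image("top");cv2.imwrite("pics/t7.png",t[:,:,::-1])
cv2.imwrite("pics/w7c.png",cv2.resize(a,None,fx=2.3,fy=2.3,interpolation=cv2.INTER_CUBIC))
np.save("w7.npy",np.r_[s["tool_pos"],s["ee_rot"]]);print(s["clock"],s["tool_pos"],s["wrist_force"],s["finger_gap"])
E
```

```text
25.4 [ 0.56333351 -0.32106212  0.20651222] [-0.9422702  -0.07925041 -0.83157212] 0.04993285980554907
```

View pics/w7c.png

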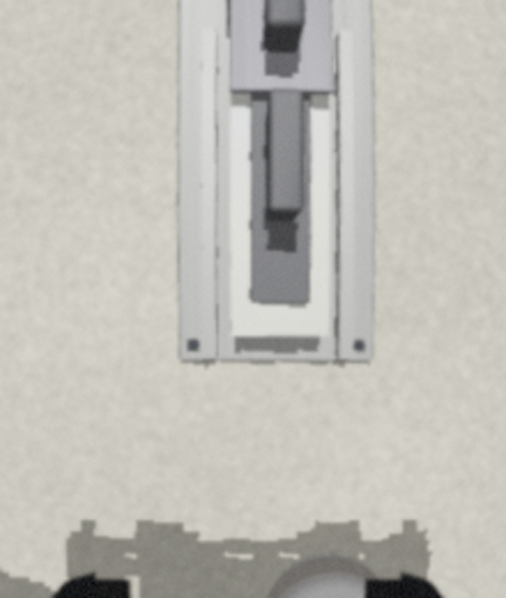

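The keeper plate covers the comb's end, with its edge at crop row 92, and the comb is still seated. A quick numeric check, then I hand in.

```bash
python3 - <<'E'
from h import *
from rig import job
p=np.load("w7.npy");s=dict(tool_pos=p[:3],ee_rot=p[3:])
cf=lambda u,v:(170+(u+.5)/2.3-.5,(v+.5)/2.3-.5)
a=onz("wrist",cf(283,92),.0605,s);b=onz("wrist",cf(277,360),.010,s)
e=np.linalg.norm((a-b)[:2])-.078;print("plate edge bed y",e,"travel",.072-e)
f0=onz("wrist",cf(280,302),.052,s);print("flange -y end in bed y (expect -55+offset)",np.linalg.norm((f0-b)[:2])-.078)
print(env.sense()["clock"]); job.close_job()
E
```

```text
plate edge bed y 0.0338125600473982 travel 0.03818743995260179
flange -y end in bed y (expect -55+offset) -0.050222850507057465
25.5
the job is handed in; nothing more can be done
```

I lifted the comb out of the white stand, lowered it into the cartridge, slid the keeper in over its end, let go, and handed the job in at 25.5 s. The hand-in reports no verdict.

- **Finding the wells:** A wrist-camera view showed the wells directly, so no sideways search was needed. The tips went in on the first slow lowering with no force felt.
- **Comb seated:** The flange met the cartridge's top at TCP z = 57.7 mm (57.3 mm expected). I stopped at about 10 N, well under the 45 N limit. The last picture shows the comb flat and in line, about 5 mm along the bed's +y from nominal.
- **Keeper:** It moved 40 mm by the arm's measurement, until it hit the stop. The last picture gave about 38 mm, a 2 mm disagreement within the camera's calibration error; both are above the 35 mm needed.
- **Left behind:** The gripper is open and well clear. The bystanders were never touched, though I took no final measurement of their positions. None of the checks failed.

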